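# Take a moisture reading at the crayon cross on a board

## Task

Check the moisture of the board that bears the crayon cross: draw the moisture meter out of the tool block and, nose pointing straight down at the cross, hold it still for two seconds with its nose about 10 cm above the board, so that the infrared eye in the nose reads the temperature of the wood. Then lower it until its two sprung contact feet stand on the board astride the middle of the cross, one behind the other along the grain (the length of the board), and press lightly with the meter upright until both feet are pushed about half way in, never ramming them home. Finish holding the meter there, pressed and still, while it takes its reading; leave the boards and everything else on the bench where they are.

Things in the scene. Friction and masses are not known exactly. Their poses are not given: they have to be found in the camera images.
- meter: dark hand-held wood moisture meter, 0.20 kg, at first nose down in the tool block. Origin: centre of the nose face (lower end, with the infrared eye); z from nose to other end (up when the nose points down), y along its width, x through its thickness (display on -x). Nose 36 (y) x 24 (x) mm, z 0 to 46 mm; body 52 (y) x 30 (x) mm, z 46 to 146 mm; either pair of flat sides may be gripped
- meter_grip (a point): point on the meter's axis to grip it by, 115 mm above its nose face and 31 mm below its upper end; at the start 134 mm above the bench
- foot_a (a joint): steel contact foot, 8 mm across, sticking out 12 mm below the meter's nose face at y = -12 mm; value: how far it is pushed in, m: 0 fully out, 0.0045 half way, 0.009 home. Sprung: 0.6 N to start moving, then 0.6 N per mm (3.3 N half way, so 6.6 N for both feet)
- foot_b (a joint): the same foot at y = +12 mm of the meter; value: how far it is pushed in, m: 0 fully out, 0.0045 half way, 0.009 home
- block: hardwood tool block fixed to the bench, 90 (x) x 200 (y) x 65 mm high, origin at the centre of its underside. The meter's nose hangs in a slot 29 x 41 mm, 62 mm deep, at y = -55 mm, its shoulders on the block's top, axes alike; raised 58 mm straight up its feet are clear. A chisel and a screwdriver handle stand up to 80 mm above the top at y = +48 and +79 mm
- board_a: the board to be measured: a planed light-coloured wooden board 95 (x) x 340 (y) x 27 mm thick, 0.46 kg, lying loose and flat on the bench, origin at the centre of its underside; its length and grain run along its own y axis. It alone bears a crayon cross
- mark (a point): middle of the dark crayon cross (two strokes 46 mm long and 3.5 mm wide, at 45 degrees to the grain) on the top face of board_a, midway across its width and 50 mm from the middle of its length; axes as board_a, 27 mm above the bench
- board_b: a second board of the same size and look with no cross, only two dark round knots, lying beside the first about 140 mm off centre to centre, on either side; not to be moved. Origin at the centre of its underside
- tape: tape measure, 72 x 36 x 66 mm high, on the bench, to be left alone; origin at the centre of its underside
- sander: cork sanding block, 110 x 65 x 30 mm high, to be left alone; origin at the centre of its underside
- glue: white glue bottle, 60 mm across, 190 mm high, to be left alone; origin at the centre of its underside
- tin: varnish tin, 100 mm across, 112 mm high, to be left alone; origin at the centre of its underside
- cup: clear plastic cup, 76 mm across, 100 mm high, to be left alone; origin at the centre of its underside
- offcut: wooden offcut 45 x 75 x 27 mm, not far from the robot's base, to be left alone; origin at the centre of its underside
There are look-alikes about, which are no part of the job. What is shaped like the meter but blue or yellow is not meant.

How it is judged:
By the outcome, as a careful person would: the job done as asked, in the order asked, and still so for the second after the job is handed in, while the arm keeps its last pose, push and grip.
It also fails if it takes over 45 s, if anything falls off the work surface, if the arm or the gripper's body presses on something with over 40 N, if the wrist force passes 120 N, or if a joint passes its speed limit or range.

## Robot

A 6-joint arm with a two-finger parallel gripper is mounted at the origin on the work surface. World frame = base frame: x ahead of the robot, y to its left, z up, the work surface at z = 0. Lengths are in m, angles in rad, forces in N, time in s.
With the tool pointing down it reaches from about 0.25 to 0.8 m from the base axis. Payload 3.9 kg.
Tool frame: the origin (TCP) lies at the centre of the arm's flange, where the gripper is bolted on; the fingertips stand 173 mm ahead of it and the grasp point (between the pads) lies 155 mm ahead of it (arm.grip_depth is the distance from the TCP to the grasp point, in m); z points along the fingers, y is the line along which they close (so a half turn about z gives the same grasp; the last joint's range is limited). The gripper opens to 85 mm and grips with 20 to 120 N. Pads are 22 mm wide; open, the fingers measure 114 mm over their backs; the gripper's body (76 mm by 85 mm) begins 54 mm behind the grasp point. The pads swing forward as they close: fully open they stand 13 mm farther back than shut.
Start: joints at [1.106, 0.26, -0.138, 1.173, 0, 1.571], TCP at [0.235, 0.469, 0.405] pointing down, gripper open.
Joint ranges: [-2.78, 2.78], [-0.83, 1.72], [-1.28, 1.37], [-1.9, 2.12], [-1.57, 1.48], [-3.14, 3.14]. Speed limits (rad/s): [2.57, 2.57, 3.14, 3.14, 3.14, 3.14].

## Interface

Orientations are given as a rotation vector (axis times angle).
In Python, from plant import monitor, imaging, close_job, arm gives the robot as it stands. The module is installed in compiled form; this text tells all that it offers.
- The arm moves only by the tool send_rows, never from a script. Its argument "moves" is a list of rows, each a list of 5 numbers: the finger opening in mm, from 0 to 85.4, then the shift along the world's x, y, z in mm, then the turn about the world's z in rad. In form: [[grip, tx, ty, tz, roll], ...]. A call has 1 to 8 rows; each row is the pose to reach, as a shift and turn from the pose commanded when the call began; what a row does not reach only later rows make up. A row lasts 1/12 s, in which the tool goes at most 41.7 mm and 7.16 degrees, less where a joint would pass 70% of its speed; a pose out of reach is approached as far as the arm can. A call with a gripper value outside its range is refused whole. The fingers move at their own pace and stop on an object; "grip_force" is the grip in N (left out, the last holds). Time passes only in rows, so rows that repeat a pose let the fingers close. It gives the time, the measured TCP pose, the force, the opening and the grip force at its end, in the units of the state.
- monitor.observe(): the state, without advancing time (a new reading comes with each control period).
- imaging.snapshot(name): name is "side" or "top" or "wrist"; returns a dict with "img" (400x640x3 uint8, blue, green, red), "depth" (400x640 float32, m along the optical axis (not along the pixel's ray), 0 where there is no reading), "camera_matrix" (3x3 intrinsics, pixels), "T" (4x4, takes a point from camera to world coordinates). Camera axes: x right, y down, z forward; pixel columns grow to the right and rows downward; lengths in m; the calibration is good to about 2 mm. A picture is of the moment at which its call begins.
- close_job(): hands the job in; it is judged then, once.
The state is a dict: "t": time; "joint_pos": joint angles; "joint_vel": joint speeds; "tau": joint torques, N m; "eef_pos": TCP position; "eef_rot": TCP orientation; "wrist_force": force on the tool from outside, world axes, zero at the start; "moment": the same for the moment, N m; "finger_gap": finger opening in m; "gripper_force": force on a finger pad.
Only numpy, scipy, OpenCV 4.12 (cv2) and the standard library are available. Lean on these libraries where they do the work, as an engineer would, in place of code of your own. Each camera call takes 0.05 s, during which the arm holds its last target. There are 200 camera calls.

## Working session

There is one attempt and no reset: what is moved stays moved. The work goes in short steps, Python scripts to look and compute and a tool call to move; the robot and the scene stay as the last step left them, time stands still between calls to the robot, and variables do not carry over. Pictures are saved under pics/ and viewed, at most 10 in all, crops included, and the job is handed in when it is done.

Besides the shell and the picture viewer there is one more tool, called after "Call:" in YAML: its name, and indented under it one key for each argument. send_rows: Moves the arm, as the interface text tells. Its arguments: {"type":"object","properties":{"moves":{"type":"array"},"grip_force":{"type":"number"}},"required":["moves"]}

```bash
mkdir -p pics
cat > h.py <<'E'
import numpy as np, cv2, pickle
from plant import monitor, imaging, close_job, arm
def snap(n,tag):
    s=imaging.snapshot(n); pickle.dump(s,open(f'pics/{tag}.pkl','wb')); cv2.imwrite(f'pics/{tag}.png',s['img']); return s
def load(tag): return pickle.load(open(f'pics/{tag}.pkl','rb'))
def cloud(s):
    K=s['camera_matrix'];d=s['depth'];v,u=np.indices(d.shape)
    P=np.stack([(u-K[0,2])/K[0,0]*d,(v-K[1,2])/K[1,1]*d,d],-1)
    return P@s['T'][:3,:3].T+s['T'][:3,3]
def ray(s,u,v,z):
    K=s['camera_matrix'];r=s['T'][:3,:3]@np.array([(u-K[0,2])/K[0,0],(v-K[1,2])/K[1,1],1]);o=s['T'][:3,3]
    return o+r*(z-o[2])/r[2]
E
python3 - <<'E'
from h import *
print(monitor.observe())
for n in ['top','side','wrist']:
    s=snap(n,n+'0'); print(n,s['T'].round(3).tolist(),s['camera_matrix'].round(1).tolist())
E
```

```text
{'t': 0.0, 'joint_pos': array([ 1.10601468e+00,  2.60688854e-01, -1.39409228e-01,  1.17269158e+00,
       -3.53941762e-05,  1.57082276e+00]), 'joint_vel': array([-0.00045291,  0.00187758, -0.00045186, -0.00118639,  0.0015295 ,
        0.00010691]), 'tau': array([ 1.18911689e-04, -4.05675387e+01,  2.53922099e+01,  1.87306164e-02,
        2.76167530e-04,  1.32366668e-05]), 'eef_pos': array([0.23516619, 0.46899037, 0.40384683]), 'eef_rot': array([-0.72346587, -3.05671793,  0.00305936]), 'wrist_force': array([-0.31811943, -0.00085938, -0.58434141]), 'moment': array([ 0.02657421, -0.03732661,  0.01153965]), 'gripper_force': 0.0, 'finger_gap': 0.08542824419340622}
top [[0.022, -0.994, 0.11, 0.393], [-1.0, -0.02, 0.016, 0.025], [-0.014, -0.11, -0.994, 1.167], [0.0, 0.0, 0.0, 1.0]] [[372.5, 0.0, 314.0], [0.0, 372.5, 194.5], [0.0, 0.0, 1.0]]
side [[0.948, -0.238, 0.212, 0.313], [-0.318, -0.715, 0.622, -0.604], [0.004, -0.657, -0.754, 0.901], [0.0, 0.0, 0.0, 1.0]] [[373.1, 0.0, 314.6], [0.0, 373.1, 203.4], [0.0, 0.0, 1.0]]
wrist [[0.448, 0.85, 0.277, 0.164], [0.894, -0.425, -0.141, 0.504], [-0.002, 0.311, -0.95, 0.374], [0.0, 0.0, 0.0, 1.0]] [[335.4, 0.0, 320.8], [0.0, 335.4, 199.6], [0.0, 0.0, 1.0]]
```

View pics/top0.png

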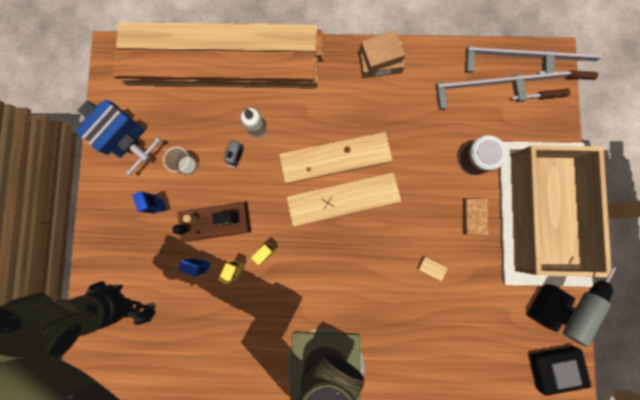

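View pics/side0.png

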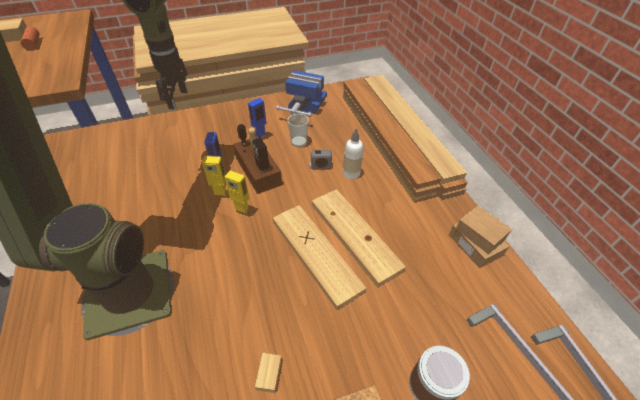

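Top view: the dark meter stands in the block at about (225,217). The look-alikes are blue at (149,202) and (194,267), and yellow at (263,252) and (230,271). The chisel and screwdriver handles are at (180,228) and (188,217). The cross is at (328,203) on the nearer board; the knotted board is behind it. In the side view the meter is at (260,152) and the cross at (307,237). I choose the dark one in the block and will check it in a close crop.

Run:
```python
from h import *
t=load('top0');s=load('side0')
a=cv2.resize(t['img'][180:260,150:280],(650,400),interpolation=2)
b=cv2.resize(s['img'][110:220,195:295],(500,550)[:1]+(550,),interpolation=2)[:400]
cv2.imwrite('pics/crop1.png',np.hstack([a,b])[:, :1150] if 0 else cv2.resize(np.hstack([a,b]),(800,278)))
for n,S in (('top',t),('side',s)):
    P=cloud(S);Z=P[...,2];D=S['depth']>0
    near=(abs(P[...,0]-0.37)<.2)&(P[...,1]>.1)&(P[...,1]<.5)&D
    x,y=P[...,0],P[...,1]
    m=near&(Z>.15)&(Z<.18); 
    k,l,st,c=cv2.connectedComponentsWithStats(m.astype(np.uint8))
    for i in range(1,k):
        if st[i,4]>15:
            q=P[l==i]; r=cv2.minAreaRect((q[:,:2]*1000).astype(np.float32)); print(n,'high',c[i].round(),st[i,4],np.median(q,0).round(4),r, np.median(S['img'][l==i],0))
    m=near&(abs(Z-.065)<.008)
    k,l,st,c=cv2.connectedComponentsWithStats(m.astype(np.uint8))
    for i in range(1,k):
        if st[i,4]>60:
            q=P[l==i]; print(n,'block',c[i].round(),st[i,4],np.median(q,0).round(4),cv2.minAreaRect((q[:,:2]*1000).astype(np.float32)))
    m=(abs(Z-.027)<.008)&D&(abs(y)<.3)&(x>.2)&(x<.65)
    k,l,st,c=cv2.connectedComponentsWithStats(m.astype(np.uint8))
    for i in range(1,k):
        if st[i,4]>800:
            q=P[l==i]; print(n,'board',c[i].round(),st[i,4],np.median(q,0).round(4),cv2.minAreaRect((q[:,:2]*1000).astype(np.float32)))
print('cross',ray(t,328,203,.027),ray(s,307,237,.027), cloud(t)[203,328],cloud(s)[237,307])
```

```text
top high [223. 217.] 227 [0.4377 0.2863 0.1644] ((437.48065185546875, 287.387451171875), (30.726938247680664, 53.748409271240234), 8.616568565368652) [31. 32. 35.]
top high [262. 254.] 226 [0.3412 0.1783 0.1571] ((341.14959716796875, 178.1533966064453), (30.69488525390625, 52.55529022216797), 45.91197967529297) [102.5 232.5 249. ]
top high [189. 268.] 225 [0.3003 0.3722 0.1573] ((300.32470703125, 373.3028869628906), (50.921661376953125, 30.25229835510254), 69.34211730957031) [89. 41. 23.]
top high [227. 273.] 226 [0.2887 0.2679 0.1575] ((288.59173583984375, 268.09417724609375), (31.466772079467773, 53.26277542114258), 67.40493774414062) [ 91.5 220.  242.5]
top block [213. 222.] 1579 [0.421 0.349 0.065] ((429.1378479003906, 342.62860107421875), (90.51294708251953, 201.32003784179688), 9.549220085144043)
top board [325. 164.] 2083 [0.6199 0.0238 0.0272] ((636.8892822265625, -22.305252075195312), (93.87947845458984, 339.9833068847656), 12.485166549682617)
top board [344. 199.] 3390 [ 0.5076 -0.0475  0.0272] ((508.45538330078125, -48.23643493652344), (95.41249084472656, 339.4410095214844
[... 616 characters left out ...]
79297, 54.48196792602539), 46.04515838623047) [ 61.  219.5 244. ]
side block [255. 161.] 760 [0.4118 0.3159 0.0645] ((426.7050476074219, 343.0206298828125), (90.97088623046875, 205.33558654785156), 9.663614273071289)
side board [347. 230.] 1980 [0.6199 0.0027 0.0264] ((631.0621948242188, -21.435897827148438), (95.06011199951172, 342.4481506347656), 11.17867660522461)
side board [319. 256.] 3553 [ 0.5083 -0.0707  0.0265] ((506.2356872558594, -47.28367614746094), (96.19863891601562, 341.6666564941406), 14.37653923034668)
cross [ 4.93990876e-01 -1.56300220e-04  2.70000000e-02] [0.49670232 0.00259469 0.027     ] [ 4.93811466e-01 -1.11344242e-04  2.90228570e-02] [0.49636512 0.00148359 0.02860138]
```

View pics/crop1.png

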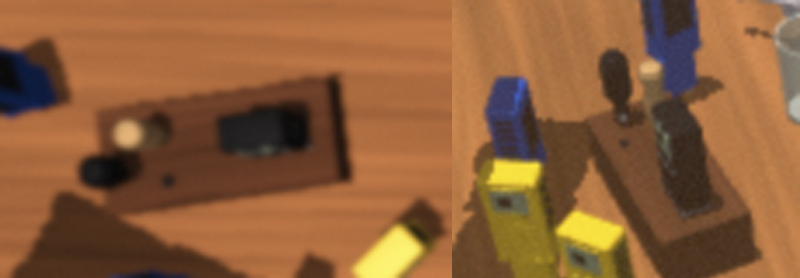

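The crop confirms the black meter standing in the block. Measured meter axis is (0.437, 0.288), top at 0.164 m (expected 0.165), yaw 9.6°. The block gives the same point: (0.437, 0.289). The cross is at (0.495, 0.001, 0.027), and the board frame gives (0.495, 0.000) with yaw 14.3°. The fingers now close along 63.4°, so I need +36.2° (0.632 rad) to close on the meter's width.

Call:
send_rows:
  moves:
    - [85, 25, -22, 0, 0.08]
    - [85, 55, -50, 0, 0.19]
    - [85, 84, -76, 0, 0.3]
    - [85, 113, -102, 0, 0.41]
    - [85, 142, -128, 0, 0.52]
    - [85, 170, -153, 0, 0.6]
    - [85, 192, -173, 0, 0.632]
    - [85, 202, -181, 0, 0.632]

```text
t: 0.82
eef_pos: [0.4395, 0.2857, 0.4044]
eef_rot: [-0.257, 3.131, -0.002]
wrist_force: [-0.8, 0.2, 1.2]
finger_gap: 0.0851
gripper_force: 0.0
```

Call:
send_rows:
  moves:
    - [85, 0, 0, 0, 0]
    - [85, 0, 0, 0, 0]
    - [85, 0, 0, 0, 0]

```text
t: 1.07
eef_pos: [0.4366, 0.2889, 0.4045]
eef_rot: [0.263, -3.129, -0.0]
wrist_force: [0.9, -0.6, 1.0]
finger_gap: 0.0852
gripper_force: 0.0
```

```bash
cat >> h.py <<'E'
from scipy.spatial.transform import Rotation as R
def st():
    o=monitor.observe();M=R.from_rotvec(o['eef_rot']).as_matrix()
    print('t',round(o['t'],2),'tcp',(o['eef_pos']*1000).round(1),'close deg',np.degrees(np.arctan2(M[1,1],M[0,1])).round(2),'zax',M[:,2].round(4),'F',o['wrist_force'].round(2),'M',o['moment'].round(3),'gap',round(o['finger_gap']*1000,1),'gf',round(o['gripper_force'],1))
E
python3 - <<'E'
from h import *
st()
s=snap('wrist','w1');P=cloud(s);Z=P[...,2];D=s['depth']>0
m=D&(Z>.155)&(Z<.18)&(np.hypot(P[...,0]-.437,P[...,1]-.288)<.05)
q=P[m];print(m.sum(),np.median(q,0),cv2.minAreaRect((q[:,:2]*1000).astype(np.float32)))
m=D&(abs(Z-.065)<.008)&(np.hypot(P[...,0]-.43,P[...,1]-.34)<.15)
q=P[m];print(m.sum(),np.median(q,0),cv2.minAreaRect((q[:,:2]*1000).astype(np.float32)))
E
```

```text
t 1.07 tcp [436.6 288.9 404.5] close deg 99.61 zax [-1.2e-03  1.0e-04 -1.0e+00] F [ 0.94 -0.62  1.02] M [ 0.005 -0.014  0.017] gap 85.2 gf 0.0
3429 [0.43482823 0.28934898 0.16506494] ((436.6377868652344, 289.3074035644531), (30.778236389160156, 52.63526153564453), 9.687738418579102)
12805 [0.41497367 0.36160963 0.06533988] ((401.6318664550781, 339.53778076171875), (144.55050659179688, 200.58096313476562), 9.553398132324219)
```

View pics/w1.png

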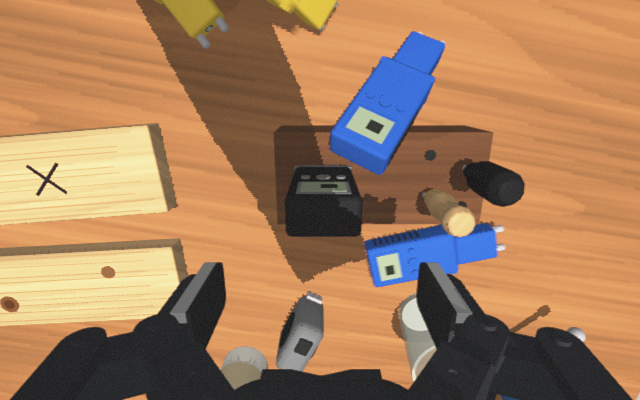

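The wrist picture shows the black meter at (323,200), its axis at (0.4366, 0.2893), in line with the TCP. I go down and grip.

Call:
send_rows:
  moves:
    - [85, 0, 0, -15, 0]
    - [85, 0, 0, -40, 0]
    - [85, 0, 0, -65, 0]
    - [85, 0, 0, -88, 0]
    - [85, 0, 0, -105, 0]
    - [85, 0, 0, -114, 0]
    - [85, 0, 0, -117, 0]
    - [85, 0, 0, -117, 0]

```text
t: 1.78
eef_pos: [0.4367, 0.2889, 0.2874]
eef_rot: [0.264, -3.13, 0.001]
wrist_force: [0.9, 0.1, -0.3]
finger_gap: 0.085
gripper_force: 0.0
```

Call:
send_rows:
  moves:
    - [75, 0, 0, 0, 0]
    - [68, 0, 0, 0, 0]
    - [62, 0, 0, 0, 0]
    - [57, 0, 0, 0, 0]
    - [50, 0, 0, 0, 0]
    - [40, 0, 0, 0, 0]
    - [40, 0, 0, 0, 0]
    - [40, 0, 0, 0, 0]
  grip_force: 40

```text
t: 2.45
eef_pos: [0.4376, 0.2887, 0.2886]
eef_rot: [-0.262, 3.129, 0.003]
wrist_force: [-1.2, 1.2, 5.5]
finger_gap: 0.0517
gripper_force: 41.4
```

```bash
python3 -c "
from h import *
st()"
```

```text
t 2.45 tcp [437.6 288.7 288.6] close deg 99.58 zax [ 0.0013  0.0017 -1.    ] F [-1.22  1.24  5.47] M [0.196 0.212 0.011] gap 51.7 gf 41.4
```

Call:
send_rows:
  moves:
    - [40, 0, 0, 3, 0]
    - [40, 0, 0, 12, 0]
    - [40, 0, 0, 26, 0]
    - [40, 0, 0, 44, 0]
    - [40, 0, 0, 64, 0]
    - [40, 0, 0, 84, 0]
    - [40, 0, 0, 100, 0]
    - [40, 0, 0, 110, 0]

```text
t: 3.12
eef_pos: [0.4375, 0.2882, 0.3997]
eef_rot: [-0.262, 3.129, 0.001]
wrist_force: [0.1, -0.1, -2.0]
finger_gap: 0.0515
gripper_force: 42.5
```

Call:
send_rows:
  moves:
    - [40, 0, 0, 0, 0]
    - [40, 0, 0, 0, 0]
    - [40, 0, 0, 0, 0]
    - [40, 0, 0, 0, 0]

```text
t: 3.45
eef_pos: [0.4369, 0.288, 0.3963]
eef_rot: [0.262, -3.128, 0.002]
wrist_force: [-0.7, 0.3, -3.1]
finger_gap: 0.0516
gripper_force: 42.5
```

```bash
python3 -c "
from h import *
st();snap('wrist','w2')
s=snap('side','s2');P=cloud(s)
m=(s['depth']>0)&(abs(P[...,0]-.437)<.05)&(abs(P[...,1]-.288)<.06)&(P[...,2]>.1)&(P[...,2]<.24)
v,u=np.nonzero(m);print(u.min(),u.max(),v.min(),v.max())
w=load('w2')['img'];c=s['img'][40:220,180:340]
cv2.imwrite('pics/c2.png',np.hstack([cv2.resize(c,(356,400)),w[:,170:570]]))
"
```

```text
t 3.45 tcp [436.9 288.  396.3] close deg 99.58 zax [-0.0023 -0.0017 -1.    ] F [-0.75  0.32 -3.15] M [ 0.003  0.019 -0.014] gap 51.6 gf 42.5
243 265 123 161
```

View pics/c2.png

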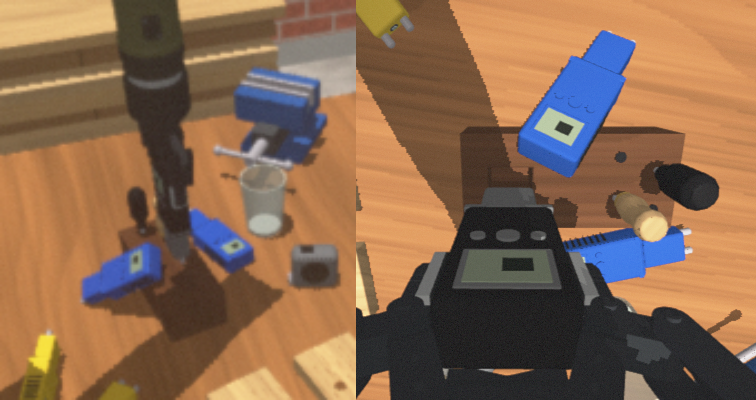

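The meter is held upright with its nose clear of the block, display at (505,270) in the wrist half. The four look-alikes (blue and yellow) now lie down. The wrist view already showed them lying before my descent, and my fingertips never came below 0.23 m until I was over the block. I'll re-measure the cross and the clear path with fresh views.

Run:
```python
from h import *
w=load('w1');P=cloud(w)
print('cross w1',ray(w,46,180,.027),P[180,46])
t=snap('top','t3')
for n,S in (('t',t),('s',load('s2')),('w1',w)):
    g=cv2.cvtColor(S['img'],cv2.COLOR_BGR2GRAY);P=cloud(S)
    r=(np.hypot(P[...,0]-.495,P[...,1])<.04)&(abs(P[...,2]-.027)<.008)
    m=r&(g<np.median(g[r])*.65); v,u=np.nonzero(m); lo=[u.min(),u.max(),v.min(),v.max()]
    c=(u.mean(),v.mean()); print(n,m.sum(),lo,c,ray(S,*c,.027))
P=cloud(t);Z=P[...,2]
m=((abs(Z-.027)<.006)&(abs(P[...,1])<.3)&(P[...,0]>.2)&(P[...,0]<.72)).astype(np.uint8)
k,l,s,c=cv2.connectedComponentsWithStats(m)
for i in range(1,k):
    if s[i,4]>800: q=P[l==i]; print(c[i],cv2.minAreaRect((q[:,:2]*1000).astype(np.float32)))
for n,x in (('path',(Z>.05)&(Z<.25)&(P[...,0]>.36)&(P[...,0]<.6)&(P[...,1]<.2)&(P[...,1]>-.1)),):print(n,x.sum(),P[x].mean(0) if x.any() else '')
```

```text
cross w1 [4.97286571e-01 4.82116461e-04 2.70000000e-02] [0.49684902 0.00134638 0.0280924 ]
t 2 [np.int64(327), np.int64(328), np.int64(202), np.int64(202)] (np.float64(327.5), np.float64(202.0)) [0.49704128 0.00143249 0.027     ]
s 24 [np.int64(300), np.int64(312), np.int64(232), np.int64(243)] (np.float64(306.625), np.float64(237.20833333333334)) [0.49545247 0.00223305 0.027     ]
w1 269 [np.int64(26), np.int64(66), np.int64(163), np.int64(195)] (np.float64(46.438661710037174), np.float64(178.86617100371748)) [0.49592284 0.00104816 0.027     ]
[335.67813268 157.16400491] ((638.4977416992188, -21.839767456054688), (96.20570373535156, 339.72406005859375), 13.03858470916748)
[343.61444709 198.85136742] ((508.5518798828125, -48.31727600097656), (95.50712585449219, 340.1231689453125), 14.27346134185791)
path 0
```

The mark is at (0.4955, 0.001), boards unmoved and path clear. I move at the present height.

Call:
send_rows:
  moves:
    - [40, 4, -20, 0, 0]
    - [40, 11, -55, 0, 0.02]
    - [40, 19, -93, 0, 0.04]
    - [40, 27, -132, 0, 0.06]
    - [40, 35, -171, 0, 0.08]
    - [40, 43, -210, 0, 0.082]
    - [40, 50, -246, 0, 0.082]
    - [40, 56, -274, 0, 0.082]

```text
t: 4.27
eef_pos: [0.4933, 0.0117, 0.3974]
eef_rot: [0.388, -3.117, 0.001]
wrist_force: [-0.0, 0.7, -2.5]
finger_gap: 0.0515
gripper_force: 42.8
```

Call:
send_rows:
  moves:
    - [40, 2, -10, 0, 0]
    - [40, 2.5, -13, 0, 0]
    - [40, 2.5, -13, 0, 0]
    - [40, 2.5, -13, 0, 0]
    - [40, 2.5, -13, 0, 0]
    - [40, 2.5, -13, 0, 0]

```text
t: 4.77
eef_pos: [0.4956, 0.0026, 0.3977]
eef_rot: [0.394, -3.117, -0.001]
wrist_force: [0.1, 0.0, -2.5]
finger_gap: 0.0517
gripper_force: 42.9
```

Run:
```python
from h import *
st(); w=snap('wrist','w4');s=snap('side','s4')
a=w['img'][60:400,140:500];b=cv2.resize(s['img'][140:270,250:370],(360,390))[25:365]
cv2.imwrite('pics/c4.png',np.hstack([a,b]))
for n,S in (('w',w),('s',s)):
    P=cloud(S);D=S['depth']>0
    for z0,z1 in ((.15,.17),(.19,.22),(.255,.28)):
        q=P[D&(P[...,2]>z0)&(P[...,2]<z1)&(np.hypot(P[...,0]-.495,P[...,1])<.06)]
        if len(q)>20: print(n,z0,len(q),np.median(q,0).round(4),cv2.minAreaRect((q[:,:2]*1000).astype(np.float32)), q[:,2].max())
P=cloud(w)
g=cv2.cvtColor(w['img'],cv2.COLOR_BGR2GRAY)
r=(np.hypot(P[...,0]-.495,P[...,1])<.045)&(abs(P[...,2]-.027)<.008)
print(r.sum())
```

```text
t 4.77 tcp [495.6   2.6 397.7] close deg 104.4 zax [-2.e-04  3.e-04 -1.e+00] F [ 0.09  0.01 -2.52] M [-0.029  0.044  0.027] gap 51.7 gf 42.9
w 0.15 473 [4.838e-01 3.000e-04 1.599e-01] ((484.7724609375, -0.03243064880371094), (3.2100911140441895, 35.6632080078125), 15.069245338439941) 0.1698787353367096
w 0.19 1948 [ 0.4809 -0.0011  0.2062] ((482.1957702636719, -0.9905834197998047), (5.593284606933594, 52.07807159423828), 13.854154586791992) 0.21997750856288303
w 0.255 18916 [4.881e-01 4.000e-04 2.741e-01] ((494.6772766113281, 1.1094093322753906), (31.80387306213379, 115.8753890991211), 14.555784225463867) 0.27999906211824044
s 0.15 57 [ 0.4873 -0.0124  0.1587] ((488.1291809082031, -5.772207260131836), (18.202774047851562, 38.03371810913086), 48.916507720947266) 0.16921156170326757
s 0.19 147 [ 0.4866 -0.0196  0.2042] ((485.86163330078125, -8.250505447387695), (25.824481964111328, 54.8120002746582), 45.78110885620117) 0.21971124841526202
s 0.255 216 [ 0.4855 -0.0061  0.2726] ((491.3219299316406, -0.5339698791503906), (26.198156356811523, 114.03003692626953), 15.470975875854492) 0.2799762600177568
4764
```

View pics/c4.png

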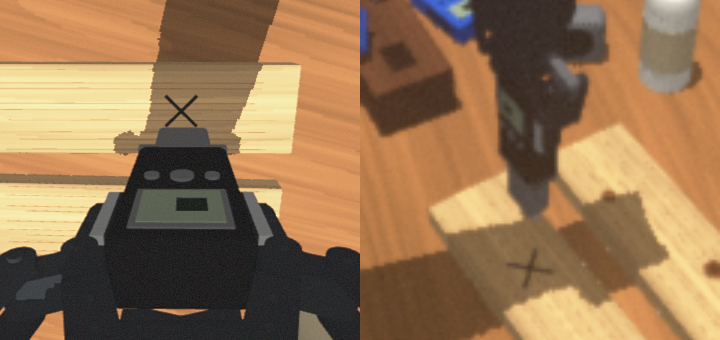

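The wrist half shows the meter upright over board_a with the cross at (181,110) in the crop; the side half shows the cross at (530,268) below the nose. Nose axis from the wrist depth is (0.4964, 0.0029). I'll take the cross from the same picture.

Run:
```python
from h import *
w=load('w4');s=load('s4')
for n,S,(u0,u1,v0,v1) in (('w',w,(298,345,150,190)),('s',s,(294,320,228,247))):
    g=cv2.cvtColor(S['img'],cv2.COLOR_BGR2GRAY)[v0:v1,u0:u1].astype(float)
    m=g<cv2.blur(g,(15,15))*.78
    k,l,t,c=cv2.connectedComponentsWithStats(m.astype(np.uint8),connectivity=8)
    i=1+t[1:,4].argmax(); x,y,a,b,ar=t[i]
    print(n,t[i],c[i]+[u0,v0],ray(S,*(c[i]+[u0,v0]),.027),ray(S,u0+x+(a-1)/2,v0+y+(b-1)/2,.027))
# nose face edge heights: lowest dark front-face points and lateral centre
P=cloud(w);D=w['depth']>0
e=np.array([np.cos(.2497),np.sin(.2497)]);f=np.array([-e[1],e[0]])
for z0 in (.135,.15,.19,.22):
    q=P[D&(abs(P[...,2]-z0)<.006)&(np.hypot(P[...,0]-.485,P[...,1])<.035)]
    if len(q)>10: A=q[:,:2]@e;B=q[:,:2]@f;print(z0,len(q),'x face',np.median(A).round(4),'y',B.min().round(4),B.max().round(4),((B.min()+B.max())/2).round(4))
c=np.array([.4955,.001]);print('mark',c@e,c@f)
q=P[D&(P[...,2]>.09)&(P[...,2]<.15)&(np.hypot(P[...,0]-.49,P[...,1])<.05)];print(len(q),np.sort(q[:,2])[:5])
```

```text
w [  7   5  33  32 260] [320.76923077 170.06153846] [0.49524347 0.0017028  0.027     ] [0.49563452 0.00205063 0.027     ]
s [ 5  4 15 12 30] [306.43333333 237.2       ] [0.49493791 0.00243539 0.027     ] [0.4934316  0.00181817 0.027     ]
0.135 155 x face 0.4688 y -0.1372 -0.1018 -0.1195
0.15 274 x face 0.4688 y -0.1375 -0.1019 -0.1197
0.19 631 x face 0.4658 y -0.1456 -0.0943 -0.12
0.22 889 x face 0.4658 y -0.1462 -0.0934 -0.1198
mark 0.48037997322569065 -0.12147564086550328
350 [0.13146893 0.13152175 0.13274675 0.13298713 0.13308455]
```

Nose axis and mark agree within 1 mm, the nose is about 0.128–0.131 m up (10 cm above the board), and the faces are vertical. I make a 2 mm trim and hold for over two seconds.

Call:
send_rows:
  moves:
    - [40, 0, -0.5, -2, 0]
    - [40, 0, -0.5, -2, 0]
    - [40, 0, -0.5, -2, 0]
    - [40, 0, -0.5, -2, 0]
    - [40, 0, -0.5, -2, 0]
    - [40, 0, -0.5, -2, 0]
    - [40, 0, -0.5, -2, 0]
    - [40, 0, -0.5, -2, 0]

```text
t: 5.53
eef_pos: [0.4959, 0.0008, 0.3957]
eef_rot: [-0.39, 3.117, -0.0]
wrist_force: [0.1, -0.5, -2.3]
finger_gap: 0.0515
gripper_force: 42.9
```

Call:
send_rows:
  moves:
    - [40, 0, 0, 0, 0]
    - [40, 0, 0, 0, 0]
    - [40, 0, 0, 0, 0]
    - [40, 0, 0, 0, 0]
    - [40, 0, 0, 0, 0]
    - [40, 0, 0, 0, 0]
    - [40, 0, 0, 0, 0]
    - [40, 0, 0, 0, 0]

```text
t: 6.2
eef_pos: [0.4958, 0.0008, 0.3957]
eef_rot: [0.39, -3.117, 0.0]
wrist_force: [-0.9, -0.2, -1.6]
finger_gap: 0.0517
gripper_force: 42.9
```

Call:
send_rows:
  moves:
    - [40, 0, 0, 0, 0]
    - [40, 0, 0, 0, 0]
    - [40, 0, 0, 0, 0]
    - [40, 0, 0, 0, 0]
    - [40, 0, 0, 0, 0]
    - [40, 0, 0, 0, 0]
    - [40, 0, 0, 0, 0]
    - [40, 0, 0, 0, 0]

```text
t: 6.87
eef_pos: [0.4958, 0.0008, 0.3957]
eef_rot: [0.39, -3.117, 0.0]
wrist_force: [0.3, -1.3, -2.8]
finger_gap: 0.0515
gripper_force: 42.9
```

Call:
send_rows:
  moves:
    - [40, 0, 0, 0, 0]
    - [40, 0, 0, 0, 0]
    - [40, 0, 0, 0, 0]
    - [40, 0, 0, 0, 0]
    - [40, 0, 0, 0, 0]
    - [40, 0, 0, 0, 0]
    - [40, 0, 0, 0, 0]
    - [40, 0, 0, 0, 0]

```text
t: 7.53
eef_pos: [0.4958, 0.0008, 0.3957]
eef_rot: [0.391, -3.117, -0.0]
wrist_force: [0.2, 0.1, -1.9]
finger_gap: 0.0521
gripper_force: 42.9
```

Call:
send_rows:
  moves:
    - [40, 0, 0, 0, 0]
    - [40, 0, 0, 0, 0]
    - [40, 0, 0, 0, 0]
    - [40, 0, 0, 0, 0]

```text
t: 7.87
eef_pos: [0.4958, 0.0008, 0.3957]
eef_rot: [0.39, -3.117, -0.0]
wrist_force: [-0.3, 0.9, -2.5]
finger_gap: 0.0519
gripper_force: 42.9
```

```bash
python3 -c "
from h import *
st()"
```

```text
t 7.87 tcp [495.8   0.8 395.7] close deg 104.28 zax [-0.  0. -1.] F [-0.32  0.92 -2.47] M [-0.013  0.011 -0.017] gap 51.9 gf 42.9
```

Held still for 2.3 s. The pose settled 1.8 mm in y after the picture, so I give back +0.7 mm. Then I go down to about 9 mm short of contact.

Call:
send_rows:
  moves:
    - [40, 0, 0.7, -8, 0]
    - [40, 0, 0.7, -22, 0]
    - [40, 0, 0.7, -38, 0]
    - [40, 0, 0.7, -54, 0]
    - [40, 0, 0.7, -67, 0]
    - [40, 0, 0.7, -75, 0]
    - [40, 0, 0.7, -78, 0]
    - [40, 0, 0.7, -78, 0]

```text
t: 8.53
eef_pos: [0.4955, 0.0015, 0.3169]
eef_rot: [0.39, -3.116, -0.0]
wrist_force: [0.6, -0.5, -2.7]
finger_gap: 0.0514
gripper_force: 43.0
```

Call:
send_rows:
  moves:
    - [40, 0, 0, 0, 0]
    - [40, 0, 0, 0, 0]
    - [40, 0, 0, 0, 0]

```text
t: 8.78
eef_pos: [0.4963, 0.0015, 0.3185]
eef_rot: [-0.39, 3.115, -0.0]
wrist_force: [-0.3, -0.4, -1.8]
finger_gap: 0.0516
gripper_force: 43.0
```

Run:
```python
from h import *
st(); w=snap('wrist','w5');s=snap('side','s5')
P=cloud(w);D=w['depth']>0
e=np.array([np.cos(.2493),np.sin(.2493)]);f=np.array([-e[1],e[0]])
for z0 in (.06,.075,.11,.14):
    q=P[D&(abs(P[...,2]-z0)<.006)&(np.hypot(P[...,0]-.485,P[...,1])<.035)]
    if len(q)>10: A=q[:,:2]@e;B=q[:,:2]@f;print(z0,len(q),'axis x',(np.median(A)+(.012 if z0<.09 else .015)).round(4),'y',((B.min()+B.max())/2).round(4))
for c in ([.4954,.0019],[.4953,.0014],[.4959,.001]): c=np.array(c);print('mark',c@e,c@f)
q=P[D&(P[...,2]>.034)&(P[...,2]<.1)&(np.hypot(P[...,0]-.49,P[...,1])<.03)];print(len(q),np.sort(q[:,2])[::40][:8])
a=w['img'][60:400,140:500];b=cv2.resize(s['img'][180:270,260:355],(360,340),interpolation=2)
cv2.imwrite('pics/c5.png',np.hstack([a,b]))
```

```text
t 8.78 tcp [496.3   1.5 318.5] close deg 104.27 zax [ 0.0018  0.     -1.    ] F [-0.34 -0.39 -1.85] M [0.051 0.043 0.019] gap 51.6 gf 43.0
0.06 236 axis x 0.4817 y -0.1206
0.075 286 axis x 0.4817 y -0.121
0.11 650 axis x 0.4816 y -0.1211
0.14 876 axis x 0.4816 y -0.1211
mark 0.480553669607636 -0.12038662976690982
mark 0.4803333982409272 -0.12084649988445198
mark 0.4808161591971775 -0.1213821694272862
860 [0.05331672 0.05537604 0.0577087  0.05991089 0.06213982 0.06411849
 0.06555563 0.06772675]
```

View pics/c5.png

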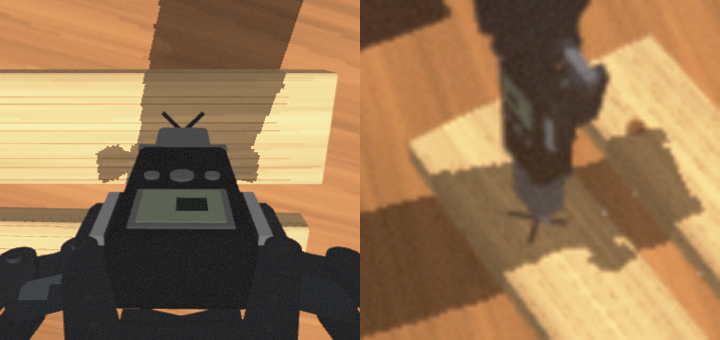

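The nose stands centred on the cross: the arms show at (182,118) on both sides in the wrist half, and the side half shows the cross under the nose. Now I go down gently, watching the force.

Call:
send_rows:
  moves:
    - [40, -0.3, 0, -2, 0]
    - [40, -0.5, 0, -4, 0]
    - [40, -0.5, 0, -6, 0]
    - [40, -0.5, 0, -7, 0]
    - [40, -0.5, 0, -8, 0]
    - [40, -0.5, 0, -8, 0]
    - [40, -0.5, 0, -8, 0]
    - [40, -0.5, 0, -8, 0]

```text
t: 9.55
eef_pos: [0.4954, 0.0015, 0.3097]
eef_rot: [-0.39, 3.117, 0.0]
wrist_force: [0.0, -0.3, -1.9]
finger_gap: 0.0519
gripper_force: 43.0
```

Call:
send_rows:
  moves:
    - [40, 0, 0, -1, 0]
    - [40, 0, 0, -2, 0]
    - [40, 0, 0, -2, 0]
    - [40, 0, 0, -2, 0]
    - [40, 0, 0, -2, 0]

```text
t: 9.97
eef_pos: [0.4955, 0.0015, 0.308]
eef_rot: [-0.39, 3.117, -0.0]
wrist_force: [-0.4, -0.1, -0.0]
finger_gap: 0.0517
gripper_force: 43.1
```

Call:
send_rows:
  moves:
    - [40, 0, 0, -1, 0]
    - [40, 0, 0, -2, 0]
    - [40, 0, 0, -2, 0]
    - [40, 0, 0, -2, 0]
    - [40, 0, 0, -2, 0]

```text
t: 10.38
eef_pos: [0.4955, 0.0015, 0.3059]
eef_rot: [-0.39, 3.117, -0.0]
wrist_force: [0.3, 1.0, 2.0]
finger_gap: 0.0519
gripper_force: 43.3
```

```bash
cat >> h.py <<'E'
def avg(n=8):
    F=[]
    for _ in range(n): imaging.snapshot('top'); F.append(np.r_[monitor.observe()['wrist_force'],monitor.observe()['moment']])
    print('avg',np.mean(F,0).round(3),'sd',np.std(F,0).round(2))
E
python3 -c "
from h import *
avg();st()"
```

```text
avg [ 0.078  0.414  2.178  0.046 -0.011 -0.005] sd [0.33 0.4  0.19 0.03 0.03 0.04]
t 10.78 tcp [495.5   1.5 305.8] close deg 104.28 zax [ 4.e-04  1.e-04 -1.e+00] F [-0.27  0.28  1.92] M [ 0.088 -0.036 -0.039] gap 51.5 gf 43.3
```

Contact force is 4.4 N, so the feet are in by 2.65 mm; the kinematics say 2.8 mm. I press 1.8 mm more.

Call:
send_rows:
  moves:
    - [40, 0, 0, -0.6, 0]
    - [40, 0, 0, -1.2, 0]
    - [40, 0, 0, -1.8, 0]
    - [40, 0, 0, -1.8, 0]
    - [40, 0, 0, -1.8, 0]
    - [40, 0, 0, -1.8, 0]

```text
t: 11.28
eef_pos: [0.4954, 0.0015, 0.3041]
eef_rot: [-0.39, 3.117, 0.0]
wrist_force: [-0.1, 0.7, 3.8]
finger_gap: 0.0517
gripper_force: 43.5
```

Run:
```python
from h import *
avg(10);st(); w=snap('wrist','w6');s=snap('side','s6')
P=cloud(w);D=w['depth']>0
e=np.array([np.cos(.2493),np.sin(.2493)]);f=np.array([-e[1],e[0]])
for z0 in (.05,.065,.1,.13):
    q=P[D&(abs(P[...,2]-z0)<.006)&(np.hypot(P[...,0]-.485,P[...,1])<.035)]
    if len(q)>10: A=q[:,:2]@e;B=q[:,:2]@f;print(z0,len(q),'axis x',(np.median(A)+(.012 if z0<.09 else .015)).round(4),'y',((B.min()+B.max())/2).round(4))
P=cloud(s);m=(abs(P[...,2]-.027)<.006)
a=w['img'][60:400,140:500];b=cv2.resize(s['img'][180:270,260:355],(360,340),interpolation=2)
cv2.imwrite('pics/c6.png',np.hstack([a,b]))
```

```text
avg [ 0.311  0.182  4.435  0.113 -0.085 -0.009] sd [0.43 0.58 0.45 0.03 0.04 0.04]
t 11.78 tcp [495.4   1.5 304. ] close deg 104.28 zax [ 3.e-04  0.e+00 -1.e+00] F [0.32 0.06 5.27] M [ 0.107 -0.16   0.051] gap 51.7 gf 43.5
0.05 249 axis x 0.4805 y -0.1205
0.065 305 axis x 0.4806 y -0.1207
0.1 661 axis x 0.4805 y -0.1212
0.13 1115 axis x 0.4803 y -0.1208
```

View pics/c6.png

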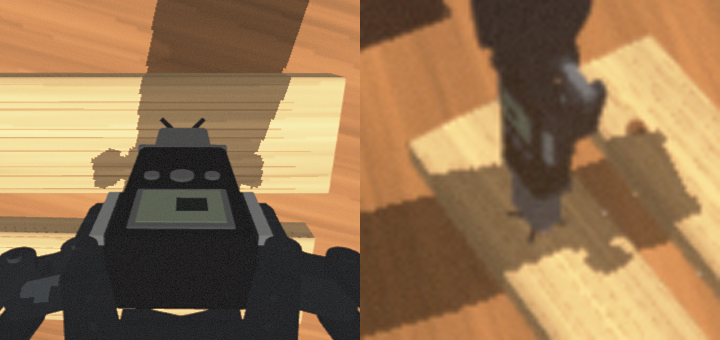

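Contact force is 6.6 N, which means half way in. The meter is upright at (0.4805, −0.1208) in board axes against the mark at (0.4804, −0.1209), and the boards show no shift. I hold for the reading.

Call:
send_rows:
  moves:
    - [40, 0, 0, 0, 0]
    - [40, 0, 0, 0, 0]
    - [40, 0, 0, 0, 0]
    - [40, 0, 0, 0, 0]
    - [40, 0, 0, 0, 0]
    - [40, 0, 0, 0, 0]
    - [40, 0, 0, 0, 0]
    - [40, 0, 0, 0, 0]

```text
t: 12.55
eef_pos: [0.4954, 0.0015, 0.304]
eef_rot: [-0.39, 3.117, -0.0]
wrist_force: [0.1, 0.9, 4.4]
finger_gap: 0.0519
gripper_force: 43.6
```

Call:
send_rows:
  moves:
    - [40, 0, 0, 0, 0]
    - [40, 0, 0, 0, 0]
    - [40, 0, 0, 0, 0]
    - [40, 0, 0, 0, 0]
    - [40, 0, 0, 0, 0]
    - [40, 0, 0, 0, 0]
    - [40, 0, 0, 0, 0]
    - [40, 0, 0, 0, 0]

```text
t: 13.22
eef_pos: [0.4954, 0.0015, 0.3039]
eef_rot: [-0.39, 3.117, -0.0]
wrist_force: [1.2, 0.7, 4.6]
finger_gap: 0.0519
gripper_force: 43.6
```

Call:
send_rows:
  moves:
    - [40, 0, 0, 0, 0]
    - [40, 0, 0, 0, 0]
    - [40, 0, 0, 0, 0]
    - [40, 0, 0, 0, 0]
    - [40, 0, 0, 0, 0]
    - [40, 0, 0, 0, 0]
    - [40, 0, 0, 0, 0]
    - [40, 0, 0, 0, 0]

```text
t: 13.88
eef_pos: [0.4954, 0.0015, 0.3039]
eef_rot: [-0.39, 3.117, -0.0]
wrist_force: [1.3, 1.4, 4.8]
finger_gap: 0.0514
gripper_force: 43.6
```

```bash
python3 -c "
from h import *
avg(4);st();print(close_job())"
```

```text
avg [ 1.533  0.708  4.586  0.137 -0.399  0.021] sd [0.19 0.28 0.17 0.02 0.04 0.03]
t 14.08 tcp [495.4   1.5 303.9] close deg 104.28 zax [ 1.e-04 -0.e+00 -1.e+00] F [1.25 0.3  4.36] M [ 0.118 -0.444  0.013] gap 51.6 gf 43.6
the job is handed in; nothing more can be done
None
```

Job handed in at 14 s: the meter was held about 10 cm above the cross for over two seconds, and is now pressed upright astride it along the grain at about 6.7 N (feet about half way in); the arm touched nothing else I could see, though the four blue and yellow look-alikes fell over in the first second, before the arm came near them.

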